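Assemble the casting flask on the vibrator

TASK

Set up the narrow casting flask on the vibrator, ready for pouring the investment: set the rubber sprue base in the middle of the vibrator's round pad, then stand the wax tree upright in the hole of the base, then lower the narrow steel flask over the tree until it stands fully down inside the rim of the base, and last put the collar on the flask until its ledge rests on the flask's top. Keep to that order, one piece at a time, lower each piece gently rather than dropping it and do not strike the tree with the flask. Leave the wide flask, the dish and the steel block where they are; nothing else is needed.

Things in the scene. Friction and masses are not known exactly. Their poses are not given: they have to be found in the camera images.
- pad (a point): Centre of the top face of the vibrator's round black rubber pad (diameter 110 mm, level, 55 mm above the bench). The vibrator is a fixed grey box, 150 x 130 mm in plan, with the pad centred on it; it stands on the left or the right of the bench's middle. z is up.
- base: Sprue base: red-brown rubber cup, 70 g, upright. Outside 66 mm wide, straight, 15 mm high (grip there). Floor 5 mm thick. Rim inside 56 mm wide up to 9 mm, widening to 62 mm at its top. Central cone hub (28 mm wide at the floor, 20 mm high overall) with a hole 11.6 mm wide that ends 5 mm above the underside and flares to 18 mm in its top 5 mm. Origin: centre of the underside, z up.
- tree: Wax tree: dark green stem, 10 mm wide, 62 mm tall, 15 g, with six small ring models (out to 16 mm from the axis, 25 to 45 mm above the foot); the top 16 mm is bare: grip there. It stands loose in the block's hole, top 72 mm above the bench. In the base its foot rests on the hole's floor, 5 mm above the base's underside. Origin: centre of the foot, z up along the stem.
- flask: Narrow flask: plain steel tube, open at both ends, outside 52 mm, inside 46 mm, 76 mm tall, about 0.27 kg, standing on the bench. It goes over the tree into the base's rim and rests on the base's floor. Origin: centre of its lower end, z up.
- collar: Collar: black rubber sleeve 34 mm tall, 50 g, upright on the bench, outside 62 mm above a skirt (lowest 6 mm, flared to 68 mm; grip above it). Inside: mouth narrows from 62 to 56 mm in the lowest 6 mm; ledge (46 mm hole) from 14 to 18 mm up. It goes over the flask's upper end till the ledge rests on its top: lower end then 62 mm above the flask's. Origin: centre of lower end, z up.
- block: Square steel bench block, 60 x 60 x 22 mm, 0.6 kg, with a vertical hole 12 mm in diameter and 12 mm deep in its centre, in which the tree stands at the start. Stays where it is. Origin: centre of the underside.
- wide_flask: Bystander: the wide steel flask, a tube of 76 mm outer diameter, 76 mm tall; too wide for the base. Leave it. Origin: centre of its lower end.
- dish: Bystander: a small white ceramic dish, 72 mm wide, 22 mm tall. Leave it. Origin: centre of the underside.
- board: Bystander, fixed: a pale soldering board, 130 x 100 mm, with a pale brick on it (top 42 mm above the bench) and small work pieces. Origin: centre of the underside.

How it is judged:
By the outcome, as a careful person would: the job done as asked, in the order asked, and still so for the second after the job is handed in, with the robot touching nothing.
It also fails if it takes over 128 s, if anything falls off the work surface, if the arm or the gripper's body presses on something with over 40 N, if the wrist force passes 120 N, or if a joint passes its speed limit or range.

ROBOT

A 6-joint arm with a two-finger parallel gripper is mounted at the origin on the work surface. World frame = base frame: x ahead of the robot, y to its left, z up, the work surface at z = 0. Lengths are in m, angles in rad, forces in N, time in s.
With the tool pointing down it reaches from about 0.325 to 0.775 m from the base axis. Payload 9.3 kg.
Tool frame: the origin (TCP) lies between the finger pads; the fingertips stand 17 mm ahead of it and the grasp point (between the pads) lies 2 mm behind it; z points along the fingers, y is the line along which they close (so a half turn about z gives the same grasp; the last joint's range is limited). The gripper opens to 85 mm and grips with 20 to 120 N. Pads are 22 mm wide; open, the fingers measure 114 mm over their backs; the gripper's body (76 mm by 85 mm) begins 54 mm behind the grasp point. The pads swing forward as they close: fully open they stand 13 mm farther back than shut.
Start: joints at [-1.378, 0.259, 0.021, 1.334, 0, 1.418], TCP at [0.186, -0.517, 0.214] pointing down, gripper open.
Joint ranges: [-3.04, 3.04], [-0.91, 1.82], [-1.04, 1.36], [-1.92, 1.95], [-1.52, 1.45], [-3.14, 3.14]. Speed limits (rad/s): [2.22, 2.22, 2.79, 3.14, 3.14, 3.14].

INTERFACE

Orientations are given as a unit quaternion [w, x, y, z].
In Python, from rig import observe, read_camera, camera_model, job_done gives the robot as it stands. The module is installed in compiled form; this text tells all that it offers.
- The arm moves only by the tool arm_command, never from a script. Its argument "series" is text: rows parted by semicolons, each of 7 numbers parted by spaces: the shift along the tool's x, y, z in units of 50 mm (1.0 is 50 mm), then the turn, a rotation vector about the tool's x, y, z in degrees, then the opening, from 0 (shut) to 1 (fully open). In form: x y z rx ry rz fingers; .... A call has 1 to 8 rows; each row shifts and turns the commanded pose from where the row before left it, along the tool's axes as they then stand; what a row does not reach is not made up. A row lasts 1/8 s, in which the tool goes at most 62.5 mm and 10.7 degrees, less where a joint would pass 70% of its speed; a pose out of reach is approached as far as the arm can. A call is refused whole if a number of a shift passes 1 or a number of a turn 10.7, either way. A call with a gripper value outside its range is refused whole. The fingers move at their own pace and stop on an object; the grip force is fixed at half the most. Time passes only in rows, so rows that do not move let the fingers close. It gives the time, the measured TCP pose, the force, the opening and the grip force at its end, in the units of the state.
- observe(): the state, without advancing time (a new reading comes with each control period).
- read_camera(name): name is "scene" or "top" or "wrist"; returns the picture (480x640x3 uint8, blue, green, red); there is no depth.
- camera_model(name): a dict with "camera_matrix" (3x3 intrinsics, pixels), "T" (4x4, takes a point from camera to world coordinates). Camera axes: x right, y down, z forward; pixel columns grow to the right and rows downward; lengths in m; the calibration is good to about 2 mm. The wrist camera is an equidistant fisheye: a pixel r from the principal point sees the ray r / f radians off the axis. A picture is of the moment at which its call begins: read the wrist's pose just before it. camera_model takes no time and is no camera call; for the wrist camera it gives the pose at the moment of the call.
- job_done(): hands the job in; it is judged then, once.
The state is a dict: "t": time; "joint_positions": joint angles; "qvel": joint speeds; "joint_torque": joint torques, N m; "tool_pos": TCP position; "orientation": TCP orientation; "ft_force": force on the tool from outside, world axes, zero at the start; "wrist_torque": the same for the moment, N m; "grip_width": finger opening in m; "grip_force": force on a finger pad.
Only numpy, scipy, OpenCV 4.12 (cv2) and the standard library are available. Lean on these libraries where they do the work, as an engineer would, in place of code of your own. Each camera call takes 0.05 s, during which the arm holds its last target. There are 200 camera calls.

## Working session

There is one attempt and no reset: what is moved stays moved. The work goes in short steps, Python scripts to look and compute and a tool call to move; the robot and the scene stay as the last step left them, time stands still between calls to the robot, and variables do not carry over. Pictures are saved under pics/ and viewed, at most 14 in all, crops included, and the job is handed in when it is done.

Besides the shell and the picture viewer there is one more tool, called after "Call:" by a JSON object that holds its "op" and its "data". arm_command: Moves the arm, as the interface text tells. Its arguments: {"type":"object","properties":{"series":{"type":"string"}},"required":["series"]}

```bash
mkdir -p pics; python3 - <<'E'
from rig import *
import cv2,numpy as np
for n in ("scene","top"):
    cv2.imwrite(f"pics/{n}0.png",read_camera(n)); m=camera_model(n); print(n,np.round(m["camera_matrix"],1).tolist(),np.round(m["T"],4).tolist())
s=observe();print({k:np.round(v,3).tolist() for k,v in s.items()})
m=camera_model("wrist");print(np.round(m["camera_matrix"],1).tolist(),np.round(m["T"],4).tolist())
E
```

```text
scene [[452.6, 0.0, 317.4], [0.0, 452.6, 235.0], [0.0, 0.0, 1.0]] [[-0.8401, 0.3546, -0.4105, 1.0022], [0.5422, 0.5247, -0.6563, 0.7071], [-0.0173, -0.7739, -0.6331, 0.7479], [0.0, 0.0, 0.0, 1.0]]
top [[473.6, 0.0, 328.5], [0.0, 473.6, 236.0], [0.0, 0.0, 1.0]] [[-0.0049, -0.997, 0.0779, 0.4691], [-0.9999, 0.0058, 0.0117, -0.0106], [-0.0121, -0.0778, -0.9969, 0.9967], [0.0, 0.0, 0.0, 1.0]]
{'t': 0.1, 'joint_positions': [-1.378, 0.259, 0.021, 1.334, 0.0, 1.418], 'qvel': [-0.0, -0.002, 0.002, 0.002, -0.002, 0.001], 'joint_torque': [0.005, -55.669, 34.507, 0.011, -0.0, 0.0], 'tool_pos': [0.186, -0.517, 0.214], 'orientation': [-0.001, 0.985, 0.172, -0.0], 'ft_force': [0.136, -0.444, -0.351], 'wrist_torque': [-0.036, -0.021, -0.024], 'grip_force': 0.0, 'grip_width': 0.085}
[[371.6, 0.0, 318.9], [0.0, 371.6, 243.6], [0.0, 0.0, 1.0]] [[0.3396, -0.8955, -0.2878, 0.26], [-0.9406, -0.3236, -0.103, -0.4907], [-0.0009, 0.3057, -0.9521, 0.3724], [0.0, 0.0, 0.0, 1.0]]
```

View pics/scene0.png

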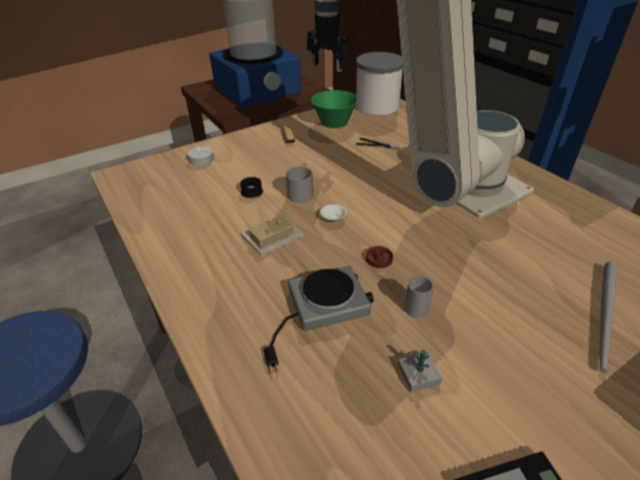

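View pics/top0.png

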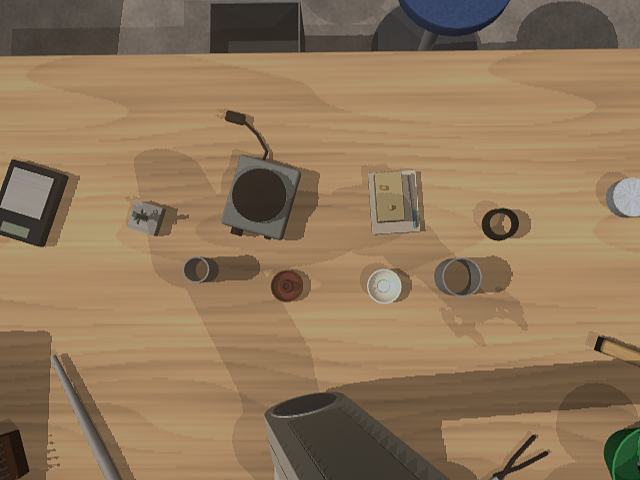

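The scene shows the vibrator on the +y side, with the narrow flask and the block with the tree next to it. In the top view:

| Item | Pixel position |
|---|---|
| block and tree | (148,218) |
| narrow flask | (201,270) |
| base | (289,285) |
| pad | (262,195) |
| collar | (500,223) |
| dish | (384,286) |
| wide flask | (459,277) |
| board | (396,202) |

```bash
cat > h.py <<'E'
from rig import *
import cv2,numpy as np
from scipy.spatial.transform import Rotation as R
def ray(n,uv,m=None):
    m=m or camera_model(n);K=m["camera_matrix"];T=np.array(m["T"])
    x=(uv[0]-K[0][2])/K[0][0];y=(uv[1]-K[1][2])/K[1][1]
    if n=="wrist":
        r=np.hypot(x,y);s=np.sin(r)/max(r,1e-9);d=np.array([x*s,y*s,np.cos(r)])
    else: d=np.array([x,y,1.])
    return T[:3,3],T[:3,:3]@d
def onplane(n,uv,z,m=None):
    o,d=ray(n,uv,m);return o+d*(z-o[2])/d[2]
def project(n,P,m=None):
    m=m or camera_model(n);K=m["camera_matrix"];T=np.array(m["T"])
    c=T[:3,:3].T@(np.array(P)-T[:3,3])
    if n=="wrist":
        th=np.arctan2(np.hypot(c[0],c[1]),c[2]);c=np.array([*(c[:2]/max(np.hypot(c[0],c[1]),1e-9)*th),1])
    c=c/c[2];return np.array([K[0][0]*c[0]+K[0][2],K[1][1]*c[1]+K[1][2]])
def circ(P):  # circle through points (least squares)
    A=np.c_[2*P[:,0],2*P[:,1],np.ones(len(P))];s=np.linalg.lstsq(A,(P[:,:2]**2).sum(1),rcond=None)[0]
    return s[0],s[1],np.sqrt(s[2]+s[0]**2+s[1]**2)
def blobs(mask,amin=60):
    cs,_=cv2.findContours(mask.astype(np.uint8),cv2.RETR_EXTERNAL,cv2.CHAIN_APPROX_NONE)
    return [c for c in cs if cv2.contourArea(c)>amin]
def go(target,yaw=None):
    "units from commanded (measured) pose to target TCP, tool axes"
    s=observe();w,x,y,z=s["orientation"];r=R.from_quat([x,y,z,w])
    return np.round(r.inv().apply(np.array(target)-s["tool_pos"])/.05,3)
E
python3 - <<'E'
from h import *
im=cv2.imread("pics/top0.png");hsv=cv2.cvtColor(im,cv2.COLOR_BGR2HSV)
def roi(u,v,r,M):
    k=np.zeros(M.shape,bool);k[v-r:v+r,u-r:u+r]=1;return M&k
H,S,V=[hsv[...,i].astype(int) for i in range(3)]
red=((H<8)|(H>172))&(S>110)&(V<130)
for nm,(u,v,r),M,z in [("base",(289,285,26),red,.015),("pad",(262,195,42),(V<70),.055),("collar",(500,223,26),(V<60),.034),
   ("nflask_side",(201,270,24),(S<60)&(V>50),.076),("wflask",(459,277,28),(S<60)&(V>50),.076),("dish",(384,286,25),(S<60)&(V>120),.022),("block",(148,218,28),(S<60)&(V>90),.022)]:
    for c in blobs(roi(u,v,r,M)):
        P=np.array([onplane("top",p,z) for p in c[:,0].astype(float)])
        hull=cv2.convexHull(c);Ph=np.array([onplane("top",p,z) for p in hull[:,0].astype(float)])
        print(nm,cv2.boundingRect(c),"circ",np.round(circ(Ph),4),"bbox mid",np.round((P.min(0)+P.max(0))/2,4)[:2])
cv2.imwrite("pics/c1.png",cv2.resize(im[150:310,115:320],None,fx=3.6,fy=3.6,interpolation=cv2.INTER_CUBIC))
E
```

```text
pad (231, 226, 12, 10) circ [0.5543 0.1847 0.0112] bbox mid [0.5547 0.1846]
pad (281, 173, 20, 64) circ [0.5899 0.0206 0.0806] bbox mid [0.6067 0.0764]
pad (232, 169, 54, 54) circ [0.626  0.1397 0.0547] bbox mid [0.6253 0.141 ]
collar (482, 209, 37, 31) circ [ 0.5676 -0.3479  0.0348] bbox mid [ 0.5667 -0.3481]
nflask_side (183, 257, 27, 26) circ [0.4781 0.2588 0.026 ] bbox mid [0.4771 0.2585]
wflask (434, 258, 48, 39) circ [ 0.4614 -0.2492  0.042 ] bbox mid [ 0.4602 -0.2484]
dish (367, 269, 35, 35) circ [ 0.4422 -0.1117  0.0352] bbox mid [ 0.442 -0.112]
block (127, 200, 35, 35) circ [0.5862 0.3856 0.0374] bbox mid [0.5871 0.3846]
```

View pics/c1.png

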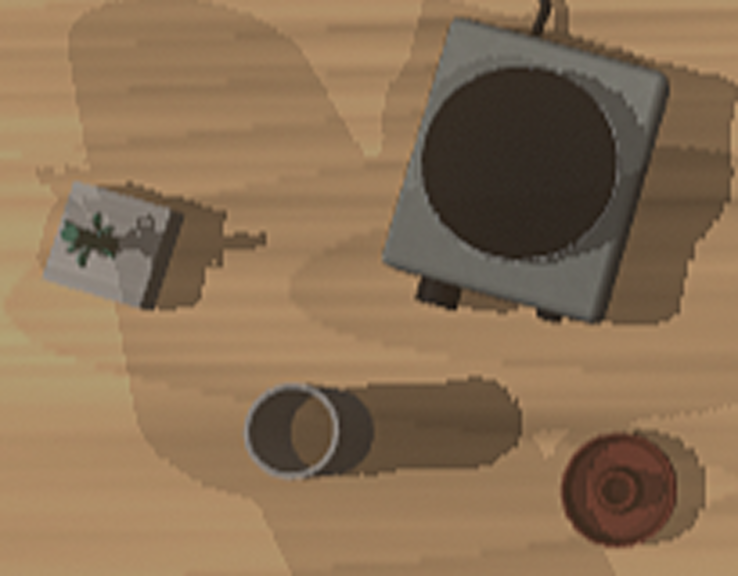

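The crop confirms the shapes: flask ring at crop (293,430), base at (619,490), pad at (519,162). The fitted radii match the given sizes (pad 54.7 mm, flask 26.0 mm). Next I measure the base and start moving.

```bash
python3 - <<'E'
from h import *
im=cv2.imread("pics/top0.png").astype(int)
b,g,r=[im[...,i] for i in range(3)]
M=(r>1.75*g)&(r>30);k=np.zeros(M.shape,bool);k[262:312,262:316]=1
for c in blobs(M&k,200):
    h=cv2.convexHull(c)[:,0].astype(float)
    print(cv2.boundingRect(c),np.round(circ(np.array([onplane("top",p,.015) for p in h])),4))
for y in (.125,.15): pass
print(onplane("top",(287,286),.015)); print(go([.42,.09,.2]))
E
```

```text
[0.44262516 0.08718739 0.015     ]
[ 8.512 -9.841  0.286]
```

Call:
{"op": "arm_command", "data": {"series": "0 0 0 0 0 -10 1;0 0 0 0 0 -10 1;0 0 0 0 0 -10 1;0 0 0 0 0 -10 1;0 0 0 0 0 -10 1;0 0 0 0 0 -10 1;0 0 0 0 0 -10 1"}}

```text
t: 0.98
tool_pos: [0.1864, -0.5173, 0.2138]
orientation: [-0.0, 0.706, 0.708, 0.0]
ft_force: [-0.1, -0.0, -0.9]
grip_width: 0.0857
grip_force: 0.0
```

Call:
{"op": "arm_command", "data": {"series": "0.9 0.36 0 0 0 0 1;0.9 0.36 0 0 0 0 1;0.9 0.36 0 0 0 0 1;0.9 0.36 0 0 0 0 1;0.9 0.36 0 0 0 0 1;0.9 0.36 0 0 0 0 1;0.9 0.36 0 0 0 0 1;0.9 0.36 0 0 0 0 1"}}

```text
t: 1.98
tool_pos: [0.3318, -0.1564, 0.2141]
orientation: [0.0, 0.708, 0.706, 0.0]
ft_force: [-0.3, -0.8, -0.3]
grip_width: 0.0855
grip_force: 0.0
```

Call:
{"op": "arm_command", "data": {"series": "0.9 0.36 0 0 0 0 1;0.9 0.36 0 0 0 0 1;0.9 0.36 0 0 0 0 1;0.9 0.36 0 0 0 0 1;0 0.3 0 0 0 0 1;0 0 0 0 0 0 1"}}

```text
t: 2.72
tool_pos: [0.4197, 0.0217, 0.2138]
orientation: [-0.0, 0.708, 0.706, -0.0]
ft_force: [0.6, -0.4, 0.6]
grip_width: 0.0852
grip_force: 0.0
```

```bash
python3 - <<'E'
from h import *
m=camera_model("wrist");im=read_camera("wrist");cv2.imwrite("pics/w1.png",im)
print(np.round(observe()["tool_pos"],4),np.round(observe()["orientation"],4),np.round(observe()["joint_positions"],3),np.round(m["T"],3).tolist())
print(project("wrist",[.4426,.0872,.015],m),go([.4426,.0872,.2]),observe()["t"])
E
```

```text
[0.419  0.0212 0.2138] [-4.000e-04  7.083e-01  7.059e-01 -5.000e-04] [-0.15   0.036 -0.25   1.285 -0.     1.425] [[1.0, -0.001, -0.003, 0.42], [-0.002, -0.952, -0.305, 0.1], [-0.002, 0.305, -0.952, 0.372], [0.0, 0.0, 0.0, 1.0]]
[343.20311066 141.58522123] [1.321 0.467 0.275] 2.775
```

View pics/w1.png

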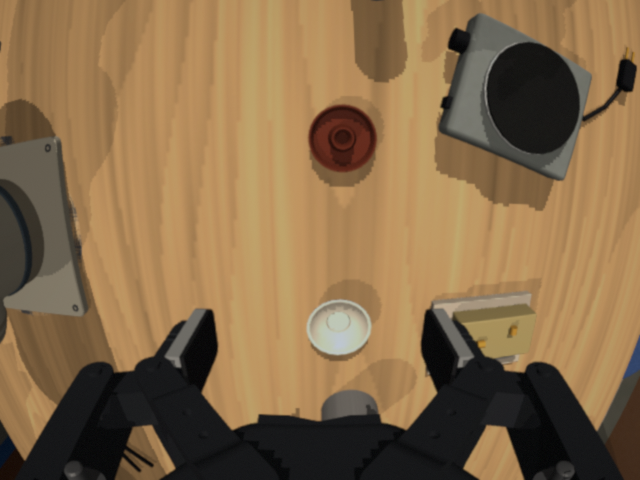

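The wrist view shows the base at (343,138), matching the predicted pixel to within about 3 px, and the pad at (533,97). I refine both.

```bash
cat >> h.py <<'E'
def fitc(im,mask_fn,box,z,m,n="wrist",amin=300):
    "largest blob in box -> circle on plane z"
    M=mask_fn(im.astype(int));k=np.zeros(M.shape,bool);x0,y0,x1,y1=box;k[y0:y1,x0:x1]=1
    out=[]
    for c in sorted(blobs(M&k,amin),key=cv2.contourArea)[-2:]:
        h=cv2.convexHull(c)[:,0].astype(float)
        out.append((cv2.boundingRect(c),np.round(circ(np.array([onplane(n,p,z,m) for p in h])),4)))
    return out
red=lambda i:(i[...,2]>1.9*i[...,1])&(i[...,2]>25)
dark=lambda i:i.max(2)<60
grey=lambda i:(i.max(2)-i.min(2)<22)&(i.max(2)>60)
E
python3 - <<'E'
from h import *
m=camera_model("wrist");im=cv2.imread("pics/w1.png")
print(fitc(im,red,(300,90,390,185),.015,m)); print(fitc(im,dark,(475,30,590,160),.055,m))
print(fitc(im,dark,(480,38,585,158),.055,m)); print(im[97,533],im[60,470],im[138,320])
E
```

```text
[((310, 106, 66, 65), array([0.4411, 0.0901, 0.0318]))]
[((487, 42, 93, 112), array([0.6233, 0.1411, 0.0543]))]
[((487, 42, 93, 112), array([0.6233, 0.1411, 0.0543]))]
[22 24 24] [105 113 114] [ 29  44 101]
```

```bash
python3 - <<'E'
from h import *
print(go([.4415,.089,.022]))
E
```

```text
[1.358 0.449 3.835]
```

Call:
{"op": "arm_command", "data": {"series": "0.68 0.22 0.6 0 0 0 1;0.68 0.22 0.6 0 0 0 1;0 0 0.8 0 0 0 1;0 0 0.8 0 0 0 1;0 0 0.7 0 0 0 0.88;0 0 0.2 0 0 0 0.88;0 0 0 0 0 0 0.88;0 0 0 0 0 0 0.88"}}

```text
t: 3.78
tool_pos: [0.4423, 0.0894, 0.0304]
orientation: [0.001, 0.709, 0.706, 0.001]
ft_force: [-1.1, 0.5, -0.2]
grip_width: 0.0751
grip_force: 0.0
```

```bash
python3 - <<'E'
from h import *
m=camera_model("wrist");im=read_camera("wrist");cv2.imwrite("pics/w2.png",im)
s=observe();print(s["tool_pos"],s["ft_force"],s["grip_width"])
p=s["tool_pos"]
for dz in(-.017,-.009,0): print(dz,[project("wrist",np.array(p)+[sx*.037,0,dz],m).round() for sx in(1,-1)])
E
```

```text
[0.44227557 0.0894824  0.03041971] [-0.14913494  1.59435303 -0.41178659] 0.07506654578126302
-0.017 [array([389., 283.]), array([248., 283.])]
-0.009 [array([392., 289.]), array([245., 290.])]
0 [array([395., 297.]), array([242., 298.])]
```

View pics/w2.png

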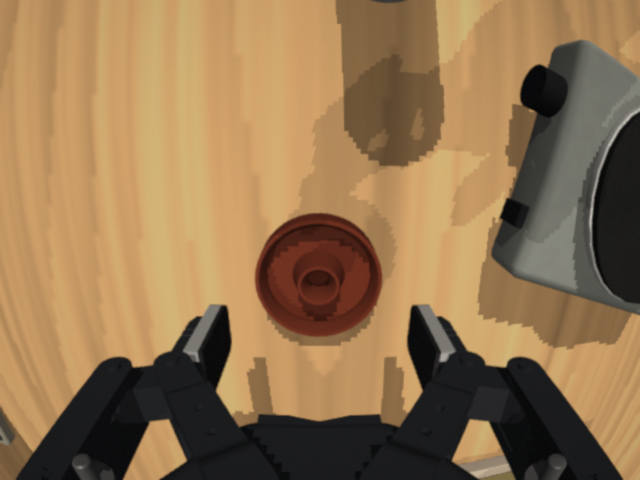

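The picture shows the base at (319,275) between the fingers, with the pad inner edges at columns 230 and 410, rows 308–352. I triangulate those corners to find the real tip height.

```bash
python3 - <<'E'
from h import *
m=camera_model("wrist");im=cv2.imread("pics/w2.png");s=observe();p=s["tool_pos"]
print(fitc(im,red,(230,190,400,350),.015,m))
for uv in [(230,308),(230,352),(410,308),(410,352)]:
    o,d=ray("wrist",uv,m)
    X=p[0]+np.sign(uv[0]-320)*s["grip_width"]/2
    print(uv,"on inner face plane:",np.round(o+d*(X-o[0])/d[0]-p,4))
T=np.array(m["T"]);q=s["orientation"];r=R.from_quat([*q[1:],q[0]])
print(r.inv().apply(T[:3,3]-p), r.inv().apply(T[:3,2]))
E
```

```text
[((256, 214, 125, 122), array([0.4422, 0.0928, 0.033 ]))]
(230, 308) on inner face plane: [-0.0375  0.0056  0.0213]
(230, 352) on inner face plane: [-0.0375 -0.0112  0.03  ]
(410, 308) on inner face plane: [0.0375 0.0078 0.0262]
(410, 352) on inner face plane: [ 0.0375 -0.0086  0.0342]
[ 0.07816822  0.00033818 -0.15878019] [-0.30506422 -0.00113384  0.95233111]
```

```bash
python3 - <<'E'
from h import *
m=camera_model("wrist");p=observe()["tool_pos"]
for uv in [(258,359),(394,359),(250,359),(272,359),(385,359),(404,359)]: print(uv,np.round(onplane("wrist",uv,0,m)-p,4))
# shadow ratio from base/flask: flask shadow far end (top cam crop 520,430 -> px)
e=onplane("top",(115+521/3.6,150+430/3.6),0);print(e, (.2588-.026-e[1])/.076)
for z in(.0,.01,.02,.03,.05):
    print(z,np.round((onplane("wrist",(230,308),z,m)-p)[:2],4),np.round((onplane("wrist",(410,308),z,m)-p)[:2],4))
E
```

```text
(258, 359) [-0.0378 -0.0577 -0.0304]
(394, 359) [ 0.047  -0.0584 -0.0304]
(250, 359) [-0.043  -0.0579 -0.0304]
(272, 359) [-0.029  -0.0574 -0.0304]
(385, 359) [ 0.0413 -0.0581 -0.0304]
(404, 359) [ 0.0535 -0.0588 -0.0304]
[0.47711875 0.14617884 0.        ] 1.1397521489847906
0.0 [-0.0518 -0.0218] [ 0.0534 -0.0222]
0.01 [-0.049  -0.0165] [ 0.0506 -0.0169]
0.02 [-0.0463 -0.0112] [ 0.0478 -0.0116]
0.03 [-0.0435 -0.0059] [ 0.045  -0.0063]
0.05 [-0.038   0.0046] [0.0394 0.0044]
```

Call:
{"op": "arm_command", "data": {"series": "0.02 0 0.1 0 0 0 0.88;0 0 0.08 0 0 0 0.88;0 0 0.06 0 0 0 0.88;0 0 0 0 0 0 0.88"}}

```text
t: 4.32
tool_pos: [0.4412, 0.0908, 0.0169]
orientation: [-0.0, 0.708, 0.706, -0.0]
ft_force: [-0.2, 1.1, -0.8]
grip_width: 0.075
grip_force: 0.0
```

Call:
{"op": "arm_command", "data": {"series": "0 0 0.04 0 0 0 0.88;0 0 0.04 0 0 0 0.88;0 0 0 0 0 0 0.88"}}

```text
t: 4.7
tool_pos: [0.4413, 0.0907, 0.013]
orientation: [-0.0, 0.708, 0.706, -0.0]
ft_force: [-0.3, 0.1, 0.5]
grip_width: 0.075
grip_force: 0.0
```

```bash
python3 - <<'E'
from h import *
m=camera_model("wrist");im=read_camera("wrist");cv2.imwrite("pics/w3.png",im[180:480,120:520])
s=observe();print(s["tool_pos"],s["ft_force"],s["grip_width"])
E
```

```text
[0.44136431 0.09073851 0.01311367] [0.12293858 0.37411168 0.51364247] 0.07493763888750661
```

View pics/w3.png

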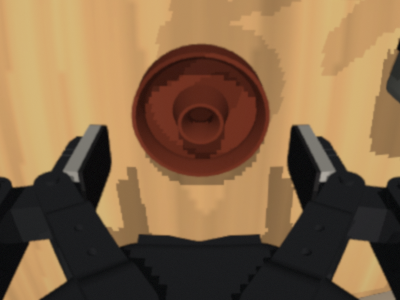

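The crop shows the base centred between the fingers, and the height is unclear. A partial close will show directly whether the pads reach the rim.

Call:
{"op": "arm_command", "data": {"series": "0 0 0 0 0 0 0.72;0 0 0 0 0 0 0.72;0 0 0 0 0 0 0.72;0 0 0 0 0 0 0.72"}}

```text
t: 5.25
tool_pos: [0.4414, 0.0907, 0.0132]
orientation: [0.0, 0.708, 0.706, 0.0]
ft_force: [-0.6, 0.7, 0.5]
grip_width: 0.0613
grip_force: 0.0
```

Nothing was gripped, so the tips are above the rim. I reopen and go down in small steps, watching the force.

Call:
{"op": "arm_command", "data": {"series": "0 0 0 0 0 0 0.88;0 0 0 0 0 0 0.88;0 0 0.06 0 0 0 0.88;0 0 0.04 0 0 0 0.88;0 0 0 0 0 0 0.88"}}

```text
t: 5.88
tool_pos: [0.4412, 0.0907, 0.0079]
orientation: [-0.0, 0.708, 0.706, -0.0]
ft_force: [-0.2, -0.6, 0.0]
grip_width: 0.0751
grip_force: 0.0
```

Call:
{"op": "arm_command", "data": {"series": "0 0 0.04 0 0 0 0.88;0 0 0 0 0 0 0.88"}}

```text
t: 6.12
tool_pos: [0.4413, 0.0907, 0.006]
orientation: [-0.0, 0.708, 0.706, -0.0]
ft_force: [0.5, 0.5, 0.1]
grip_width: 0.0752
grip_force: 0.0
```

Call:
{"op": "arm_command", "data": {"series": "0 0 0.04 0 0 0 0.88;0 0 0 0 0 0 0.88"}}

```text
t: 6.38
tool_pos: [0.4413, 0.0907, 0.004]
orientation: [-0.0, 0.708, 0.706, -0.0]
ft_force: [-1.0, 0.4, 0.3]
grip_width: 0.075
grip_force: 0.0
```

Call:
{"op": "arm_command", "data": {"series": "0 0 0.04 0 0 0 0.8;0 0 0 0 0 0 0.72;0 0 0 0 0 0 0.72;0 0 0 0 0 0 0.72"}}

```text
t: 6.88
tool_pos: [0.4414, 0.0907, 0.0022]
orientation: [0.0, 0.708, 0.706, 0.0]
ft_force: [0.1, 0.3, -0.2]
grip_width: 0.0614
grip_force: 0.0
```

```bash
python3 - <<'E'
from h import *
im=read_camera("scene");m=camera_model("scene");s=observe();print(s["tool_pos"],s["grip_width"],s["ft_force"])
u,v=project("scene",s["tool_pos"],m).astype(int);print(u,v)
cv2.imwrite("pics/s2.png",cv2.resize(im[v-60:v+40,u-60:u+60],None,fx=6,fy=6,interpolation=cv2.INTER_CUBIC))
E
```

```text
[0.4414438  0.09072992 0.0022263 ] 0.06160594485584996 [ 0.44044986  0.53422627 -0.43584591]
378 257
```

View pics/s2.png

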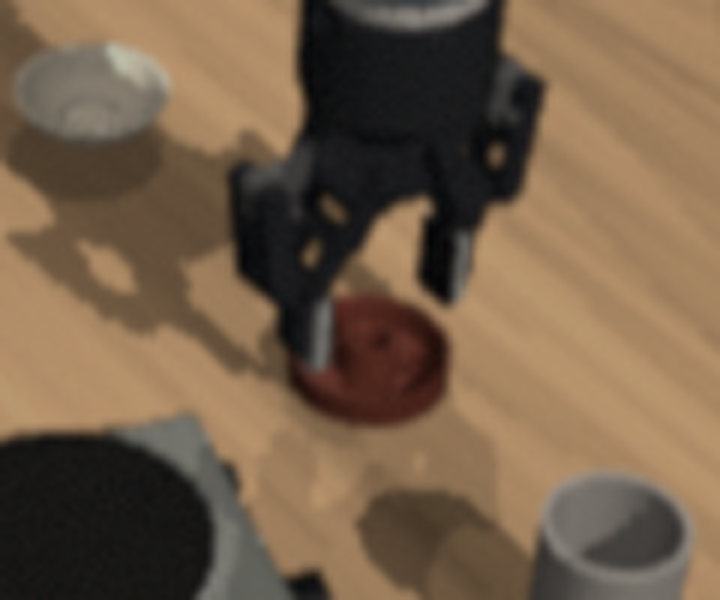

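The scene crop shows the tips hovering just above the rim (tips at (315,368) and (445,302), base at (372,350)). The real fingertips are therefore well behind the stated position. I carry on down, guarded.

Call:
{"op": "arm_command", "data": {"series": "0 0 0 0 0 0 0.88;0 0 0 0 0 0 0.88;0 0 0.05 0 0 0 0.88;0 0 0.05 0 0 0 0.88;0 0 0 0 0 0 0.88"}}

```text
t: 7.55
tool_pos: [0.4412, 0.0907, -0.0031]
orientation: [-0.0, 0.708, 0.706, -0.0]
ft_force: [0.4, 0.0, 0.3]
grip_width: 0.0752
grip_force: 0.0
```

Call:
{"op": "arm_command", "data": {"series": "0 0 0.05 0 0 0 0.88;0 0 0 0 0 0 0.88"}}

```text
t: 7.8
tool_pos: [0.4413, 0.0907, -0.0055]
orientation: [-0.0, 0.708, 0.706, -0.0]
ft_force: [0.2, -0.3, -0.5]
grip_width: 0.0753
grip_force: 0.0
```

Call:
{"op": "arm_command", "data": {"series": "0 0 0.05 0 0 0 0.88;0 0 0 0 0 0 0.72;0 0 0 0 0 0 0.72;0 0 0 0 0 0 0.72;0 0 0 0 0 0 0.72"}}

```text
t: 8.43
tool_pos: [0.4418, 0.0908, -0.0075]
orientation: [0.0, 0.708, 0.706, 0.0]
ft_force: [0.9, 0.2, 5.4]
grip_width: 0.0615
grip_force: 2.7
```

Call:
{"op": "arm_command", "data": {"series": "0 0 0 0 0 0 0.9;0 0 0 0 0 0 0.9;0 0 0.06 0 0 0 0.9;0 0 0.06 0 0 0 0.9;0 0 0 0 0 0 0.9"}}

```text
t: 9.05
tool_pos: [0.4411, 0.0907, -0.0142]
orientation: [-0.0, 0.708, 0.706, -0.0]
ft_force: [-0.0, 0.2, 1.4]
grip_width: 0.0771
grip_force: 0.0
```

Call:
{"op": "arm_command", "data": {"series": "0 0 0.06 0 0 0 0.9;0 0 0 0 0 0 0.72;0 0 0 0 0 0 0.72;0 0 0 0 0 0 0.72;0 0 0 0 0 0 0.72"}}

```text
t: 9.68
tool_pos: [0.4413, 0.0907, -0.0164]
orientation: [0.0, 0.708, 0.706, 0.0]
ft_force: [-2.8, -0.4, 7.2]
grip_width: 0.0633
grip_force: 64.5
```

Gripped with 64 N at the rim. I lift and carry it to the pad.

Call:
{"op": "arm_command", "data": {"series": "0 0 -0.3 0 0 0 0.7;0 0 -0.6 0 0 0 0.7;0 0 -0.7 0 0 0 0.7;0 0 -0.5 0 0 0 0.7;0.25 0.9 0 0 0 0 0.7;0.25 0.9 0 0 0 0 0.7;0.25 0.9 0 0 0 0 0.7;0.25 0.9 0 0 0 0 0.7"}}

```text
t: 10.68
tool_pos: [0.6228, 0.1406, 0.0879]
orientation: [-0.0, 0.708, 0.706, -0.0]
ft_force: [1.0, -0.7, -0.9]
grip_width: 0.0633
grip_force: 66.6
```

```bash
python3 - <<'E'
from h import *
m=camera_model("wrist");im=read_camera("wrist");cv2.imwrite("pics/w4.png",im)
s=observe();p=np.array(s["tool_pos"]);print(p,s["ft_force"],s["grip_width"],s["grip_force"])
print("base",[(b,(c[:2]-p[:2]).round(4),c[2]) for b,c in fitc(im,red,(150,150,480,420),p[2]+.0164+.015,m)])
E
```

```text
[0.62772398 0.14149503 0.0870712 ] [ 1.22078991 -1.15723332 -1.0203255 ] 0.06324088576357839 66.62185587716522
base [((239, 242, 161, 151), array([-0.0046,  0.0017]), np.float64(0.0339))]
```

View pics/w4.png

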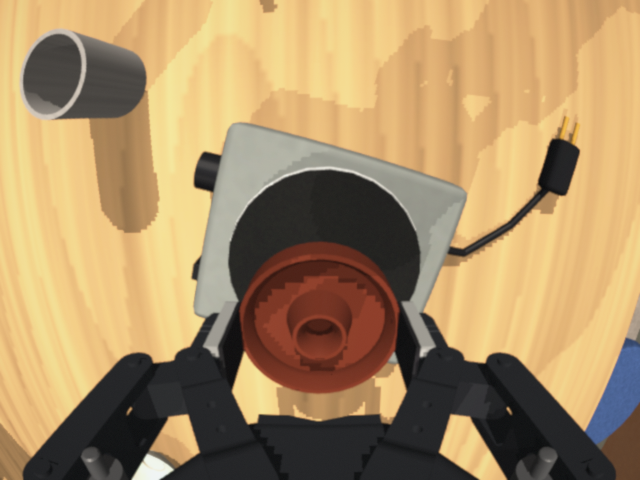

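The view shows the base held level at (320,318) over the pad, whose visible upper arc is centred around column 325. I re-measure both now that the arm has settled.

```bash
python3 - <<'E'
from h import *
m=camera_model("wrist");im=read_camera("wrist")
s=observe();p=np.array(s["tool_pos"]);print(p,s["orientation"])
zb=p[2]+.0164
b=fitc(im,red,(150,150,480,420),zb+.015,m);print("base",b)
# hub hole: darkest red near (320,328)
i=im.astype(int);M=dark(i);k=np.zeros(M.shape,bool);k[150:290,220:430]=1
c=max(blobs(M&k,500),key=cv2.contourArea)[:,0].astype(float)
x0,y0,w,h=cv2.boundingRect((M&k).astype(np.uint8));print(x0,y0,w,h)
pts=[]
for v in range(y0+2,245,3):
    r=np.where((M&k)[v])[0];pts+=[(r[0],v),(r[-1]+1,v)]
P=np.array([onplane("wrist",q,.055,m) for q in pts]);print("pad",np.round(circ(P),4))
E
```

```text
[0.62502536 0.14088151 0.08675944] [1.62313063e-04 7.08167578e-01 7.06044304e-01 3.10561624e-04]
base [((239, 242, 161, 151), array([0.6279, 0.1444, 0.0337]))]
221 173 190 117
pad [0.6263 0.1437 0.0532]
```

Base and pad agree to within about 2 mm, so I lower gently.

Call:
{"op": "arm_command", "data": {"series": "0 0 0.3 0 0 0 0.7;0 0 0.3 0 0 0 0.7;0 0 0.2 0 0 0 0.7;0 0 0.08 0 0 0 0.7;0 0 0.04 0 0 0 0.7;0 0 0 0 0 0 0.7"}}

```text
t: 11.52
tool_pos: [0.6217, 0.1401, 0.0425]
orientation: [0.0, 0.708, 0.706, 0.0]
ft_force: [-0.6, 0.1, -1.5]
grip_width: 0.0635
grip_force: 66.6
```

Call:
{"op": "arm_command", "data": {"series": "0 0 0.02 0 0 0 0.7;0 0 0.02 0 0 0 0.7;0 0 0 0 0 0 0.7"}}

```text
t: 11.9
tool_pos: [0.6215, 0.1401, 0.0402]
orientation: [-0.0, 0.708, 0.706, -0.0]
ft_force: [-0.4, -0.3, -2.0]
grip_width: 0.0631
grip_force: 66.6
```

Call:
{"op": "arm_command", "data": {"series": "0.01 0.06 0 0 0 0 0.7;0 0 0.02 0 0 0 0.7;0 0 0.02 0 0 0 0.7;0 0 0 0 0 0 0.7"}}

```text
t: 12.4
tool_pos: [0.6247, 0.1407, 0.0386]
orientation: [0.0, 0.708, 0.706, 0.0]
ft_force: [-1.1, 0.0, 3.3]
grip_width: 0.0635
grip_force: 67.1
```

Call:
{"op": "arm_command", "data": {"series": "0 0 0.02 0 0 0 0.7;0 0 0 0 0 0 0.7"}}

```text
t: 12.65
tool_pos: [0.6248, 0.1407, 0.0386]
orientation: [0.001, 0.708, 0.706, 0.001]
ft_force: [-4.1, -0.0, 12.4]
grip_width: 0.0629
grip_force: 68.0
```

Call:
{"op": "arm_command", "data": {"series": "0 0 0 0 0 0 0.92;0 0 0 0 0 0 0.92;0 0 0 0 0 0 0.92;0 0 -0.5 0 0 0 0.92;0 0 -0.9 0 0 0 1;-0.75 0 -0.9 0 0 0 1;-0.75 0 -0.3 0 0 0 1;0 0 0 0 0 0 1"}}

```text
t: 13.65
tool_pos: [0.625, 0.0634, 0.1686]
orientation: [0.001, 0.709, 0.705, 0.001]
ft_force: [0.3, 0.1, -0.7]
grip_width: 0.0854
grip_force: 0.0
```

Call:
{"op": "arm_command", "data": {"series": "0 0 0 0 0 0 1;0 0 0 0 0 0 1"}}

```text
t: 13.9
tool_pos: [0.6239, 0.0665, 0.1663]
orientation: [-0.001, 0.708, 0.706, -0.0]
ft_force: [-0.4, 0.3, 0.2]
grip_width: 0.0855
grip_force: 0.0
```

```bash
python3 - <<'E'
from h import *
m=camera_model("wrist");im=read_camera("wrist");cv2.imwrite("pics/w5.png",im)
s=observe();p=np.array(s["tool_pos"]);print(p,np.array(m["T"])[:3,3])
c=project("wrist",[.6247,.1405,.07],m).astype(int);print(c)
u,v=c;B=(u-120,max(0,v-120),u+120,v+120)
print("base",fitc(im,red,B,.070,m))
print("pad", fitc(im,lambda i:dark(i)|red(i),B,.055,m))
g=cv2.resize(im[max(0,v-90):v+90,u-110:u+110],None,fx=3.5,fy=3.3);cv2.imwrite("pics/w5c.png",g)
E
```

```text
[0.62397611 0.06651994 0.16634984] [0.62469886 0.14461237 0.32505115]
[319 134]
base [((272, 87, 97, 96), array([0.6248, 0.1406, 0.033 ]))]
pad [((223, 58, 20, 28), array([0.562 , 0.1888, 0.0097])), ((247, 59, 149, 147), array([0.6258, 0.1421, 0.054 ]))]
```

View pics/w5.png

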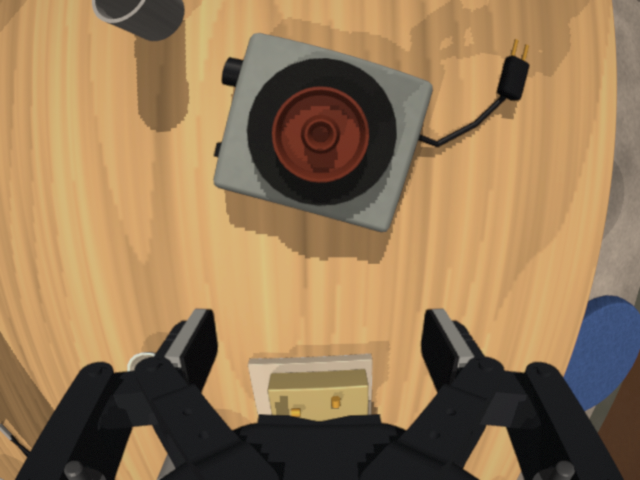

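The base stands centred: base (0.6248,0.1406) against pad (0.6258,0.1421), under 2 mm off. Next I go over the block to measure the tree.

Call:
{"op": "arm_command", "data": {"series": "0.8 -0.12 0 0 0 0 1;0.8 -0.12 0 0 0 0 1;0.8 -0.12 0 0 0 0 1;0.8 -0.12 0 0 0 0 1;0.8 -0.12 0 0 0 0 0.5;0.8 -0.12 0 0 0 0 0.5;0 0 0 0 0 0 0.5;0 0 0 0 0 0 0.5"}}

```text
t: 14.95
tool_pos: [0.5887, 0.306, 0.1667]
orientation: [-0.0, 0.708, 0.706, -0.0]
ft_force: [0.5, 0.9, -0.4]
grip_width: 0.0427
grip_force: 0.0
```

```bash
python3 - <<'E'
from h import *
m=camera_model("wrist");im=read_camera("wrist")
s=observe();p=np.array(s["tool_pos"]);print(p,np.array(m["T"])[:3,3],s["joint_positions"])
u,v=project("wrist",[.586,.386,.05],m).astype(int);print(u,v)
x0,y0=u-75,max(0,v-75);print("crop",x0,y0)
cv2.imwrite("pics/w6.png",cv2.resize(im[y0:y0+150,x0:x0+200],None,fx=4,fy=4,interpolation=cv2.INTER_CUBIC))
i=im.astype(int);G=(i[...,1]>1.3*i[...,2])&(i[...,1]>25)
for c in blobs(G,15): 
    r=cv2.boundingRect(c);print(r)
M=grey(i)|G;k=np.zeros(M.shape,bool);k[y0:y0+150,x0:x0+150]=1
c=max(blobs(M&k),key=cv2.contourArea);print(cv2.minAreaRect(c))
E
```

```text
[0.58900178 0.30535843 0.16683085] [0.58936467 0.38422328 0.3253787 ] [ 3.52066790e-01  4.70298151e-01  2.24772185e-01  1.32596844e+00
 -2.63522887e-04  1.92603186e+00]
315 125
crop 240 50
(564, 376, 55, 68)
(294, 107, 41, 38)
((314.9587097167969, 125.63761138916016), (72.12432861328125, 71.35807037353516), 16.69924545288086)
```

View pics/w6.png

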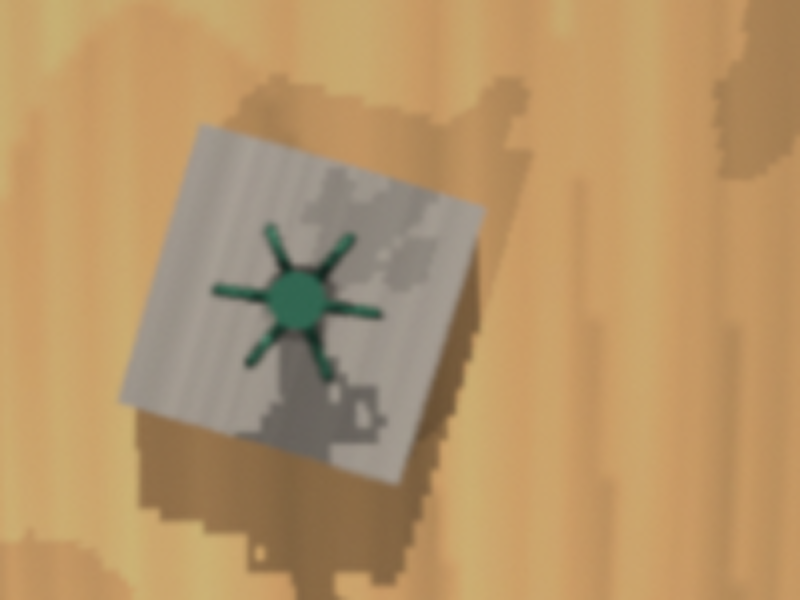

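The crop shows the stem top as a disc at (299,300), full-frame (314.7,125), upright at the block's centre.

```bash
python3 - <<'E'
from h import *
m=camera_model("wrist")
t=onplane("wrist",(314.75,125),.072,m);b=onplane("wrist",(314.96,125.6),.022,m);print(t,b)
print(go([t[0],t[1],.05]))
E
```

```text
[0.58640923 0.3858264  0.072     ] [0.58593467 0.38576901 0.022     ]
[ 1.61  -0.056  2.336]
```

Call:
{"op": "arm_command", "data": {"series": "0.8 -0.03 0.4 0 0 0 0.5;0.81 -0.03 0.4 0 0 0 0.5;0 0 0.4 0 0 0 0.5;0 0 0.4 0 0 0 0.5;0 0 0.4 0 0 0 0.5;0 0 0.33 0 0 0 0.5;0 0 0 0 0 0 0.5;0 0 0 0 0 0 0.5"}}

```text
t: 16.0
tool_pos: [0.5869, 0.3861, 0.0514]
orientation: [0.0, 0.708, 0.706, 0.0]
ft_force: [0.0, -0.4, -0.1]
grip_width: 0.0427
grip_force: 0.0
```

```bash
python3 - <<'E'
from h import *
s=observe();print(s["tool_pos"],s["ft_force"],s["joint_positions"]);m=camera_model("wrist");im=read_camera("wrist")
print(project("wrist",[.5864,.3858,.072],m))
cv2.imwrite("pics/w7.png",im[180:480,120:520])
E
```

```text
[0.58687944 0.3861242  0.05143912] [ 0.00067429 -0.43689395 -0.06806329] [ 4.62651289e-01  5.91575159e-01  1.38821405e-01  1.11710989e+00
 -1.75928776e-05  2.03713297e+00]
[317.31785588 320.25446751]
```

View pics/w7.png

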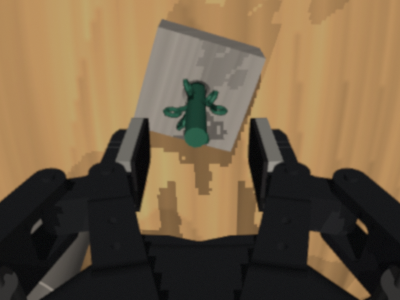

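The crop shows the stem top at (195,137) between the pads (rows 118–170), at about the right height. I close.

Call:
{"op": "arm_command", "data": {"series": "0 0 0 0 0 0 0.2;0 0 0 0 0 0 0.1;0 0 0 0 0 0 0.05;0 0 0 0 0 0 0.05;0 0 0 0 0 0 0.05;0 0 0 0 0 0 0.05"}}

```text
t: 16.8
tool_pos: [0.5866, 0.3864, 0.0511]
orientation: [0.0, 0.708, 0.706, 0.0]
ft_force: [-0.0, -0.7, 5.0]
grip_width: 0.0052
grip_force: 39.2
```

Call:
{"op": "arm_command", "data": {"series": "0 0 -0.1 0 0 0 0.05;0 0 -0.2 0 0 0 0.05;0 0 -0.4 0 0 0 0.05;0 0 -0.6 0 0 0 0.05;0 0 -0.7 0 0 0 0.05;0 0 0 0 0 0 0.05;0 0 0 0 0 0 0.05"}}

```text
t: 17.68
tool_pos: [0.5862, 0.3861, 0.1505]
orientation: [-0.0, 0.708, 0.706, -0.0]
ft_force: [-0.5, 0.0, -0.6]
grip_width: 0.005
grip_force: 38.5
```

```bash
python3 - <<'E'
from h import *
s=observe();p=np.array(s["tool_pos"]);print(p,s["ft_force"],s["grip_width"],s["grip_force"]);m=camera_model("wrist");im=read_camera("wrist")
for d in (.02,-.015,-.04): print(d,project("wrist",p+[0,0,d],m))
cv2.imwrite("pics/w8.png",cv2.resize(im[180:400,200:440],None,fx=3,fy=2.7,interpolation=cv2.INTER_CUBIC))
E
```

```text
[0.58621797 0.38612066 0.1504947 ] [-0.52019031  0.01201377 -0.56343361] 0.004963260256177857 38.47468435764313
0.02 [318.47540828 319.11039949]
-0.015 [318.65981433 285.53684193]
-0.04 [318.75788   267.6708663]
```

View pics/w8.png

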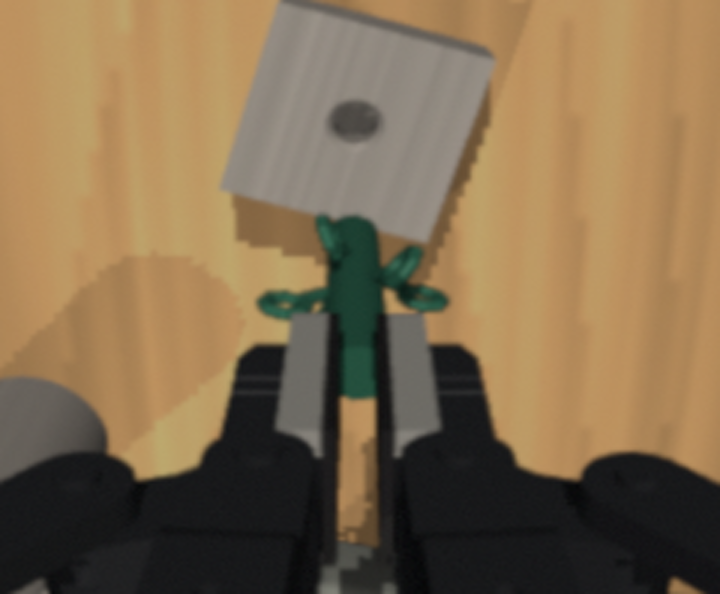

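The crop shows the tree held upright, stem top at (358,385) and foot at (352,222). The computed foot is at TCP −41 mm. I carry it over the base.

Call:
{"op": "arm_command", "data": {"series": "-0.8 0.13 0 0 0 0 0.05;-0.8 0.13 0 0 0 0 0.05;-0.8 0.13 0 0 0 0 0.05;-0.8 0.13 0 0 0 0 0.05;-0.8 0.13 0 0 0 0 0.05;-0.8 0.12 0 0 0 0 0.05;0 0 0 0 0 0 0.05;0 0 0 0 0 0 0.05"}}

```text
t: 18.73
tool_pos: [0.6237, 0.1463, 0.1499]
orientation: [-0.001, 0.708, 0.706, -0.0]
ft_force: [-0.6, -0.0, -0.0]
grip_width: 0.0047
grip_force: 38.5
```

```bash
python3 - <<'E'
from h import *
s=observe();print(s["tool_pos"],go([.6248,.1406,.101]))
E
```

```text
[0.6237397  0.14631578 0.14994973] [-0.114  0.023  0.979]
```

Call:
{"op": "arm_command", "data": {"series": "-0.11 0.02 0 0 0 0 0.05;0 0 0.3 0 0 0 0.05;0 0 0.25 0 0 0 0.05;0 0 0.05 0 0 0 0.05;0 0 0 0 0 0 0.05;0 0 0 0 0 0 0.05"}}

```text
t: 19.48
tool_pos: [0.6253, 0.1407, 0.1211]
orientation: [0.0, 0.708, 0.706, 0.0]
ft_force: [-0.0, -0.1, -1.2]
grip_width: 0.0052
grip_force: 38.5
```

```bash
python3 - <<'E'
from h import *
m=camera_model("wrist");im=read_camera("wrist");s=observe();p=np.array(s["tool_pos"]);print(p,s["ft_force"])
c=project("wrist",[.6248,.1406,.075],m);f=project("wrist",p+[0,0,-.041],m);print("hub",c,"foot exp",f, project("wrist",p+[0,.005,-.041],m))
i=im.astype(int);G=(i[...,1]>1.25*i[...,2])&(i[...,1]>18);k=np.zeros(G.shape,bool);k[220:360,270:370]=1
ys,xs=np.where(G&k)
for r in range(ys.min(),ys.max(),6): q=xs[ys==r];print(r,q.min(),q.max(),end=" | ")
R_=red(i);k[:]=0;k[150:420,200:440]=1;print(cv2.boundingRect((R_&k).astype(np.uint8)),fitc(im,red,(200,150,440,420),.07,m))
E
```

```text
[0.62532875 0.14066717 0.12114915] [-0.99271044  0.01281159  0.12851125]
hub [317.83069164 264.01210584] foot exp [318.71674939 267.08619754] [318.69341359 258.94905359]
259 306 308 | 265 306 324 | 271 308 337 | 277 310 339 | 283 309 335 | 289 288 347 | 295 288 341 | 301 312 325 | 307 312 325 | 313 312 325 | 319 312 326 | 325 312 326 | (264, 202, 109, 102) [((264, 202, 109, 102), array([0.6249, 0.1424, 0.0335]))]
```

Call:
{"op": "arm_command", "data": {"series": "0.02 0 0.06 0 0 0 0.05;0 0 0.06 0 0 0 0.05;0 0 0.06 0 0 0 0.05;0 0 0.06 0 0 0 0.05;0 0 0 0 0 0 0.05"}}

```text
t: 20.15
tool_pos: [0.6249, 0.1416, 0.1083]
orientation: [-0.0, 0.708, 0.706, -0.0]
ft_force: [-0.5, 0.0, 0.5]
grip_width: 0.0052
grip_force: 38.5
```

Call:
{"op": "arm_command", "data": {"series": "0 0 0.05 0 0 0 0.05;0 0 0.05 0 0 0 0.05;0 0 0 0 0 0 0.05"}}

```text
t: 20.52
tool_pos: [0.6249, 0.1416, 0.1034]
orientation: [-0.0, 0.708, 0.706, -0.0]
ft_force: [0.4, -0.2, 0.2]
grip_width: 0.0054
grip_force: 38.5
```

Call:
{"op": "arm_command", "data": {"series": "0 0 0.03 0 0 0 0.05;0 0 0 0 0 0 0.05"}}

```text
t: 20.78
tool_pos: [0.625, 0.1416, 0.1021]
orientation: [-0.0, 0.708, 0.706, -0.0]
ft_force: [0.2, 0.3, -0.5]
grip_width: 0.005
grip_force: 38.5
```

Call:
{"op": "arm_command", "data": {"series": "0 0 0.02 0 0 0 0.05;0 0 0 0 0 0 0.05"}}

```text
t: 21.02
tool_pos: [0.6251, 0.1416, 0.1013]
orientation: [0.0, 0.708, 0.706, 0.0]
ft_force: [0.3, -0.0, 1.1]
grip_width: 0.0049
grip_force: 38.7
```

Call:
{"op": "arm_command", "data": {"series": "0 0 0.01 0 0 0 0.05;0 0 0 0 0 0 0.12;0 0 0 0 0 0 0.3;0 0 0 0 0 0 0.5;0 0 0 0 0 0 0.5;0 0 -0.5 0 0 0 0.5;0 0 -0.8 0 0 0 0.5;-0.7 0 -0.5 0 0 0 0.5"}}

```text
t: 22.02
tool_pos: [0.6253, 0.1079, 0.1925]
orientation: [0.0, 0.707, 0.707, 0.001]
ft_force: [1.0, -0.1, -0.3]
grip_width: 0.043
grip_force: 0.0
```

Call:
{"op": "arm_command", "data": {"series": "-0.8 0 0 0 0 0 0.8;0 0 0 0 0 0 0.8;0 0 0 0 0 0 0.8;0 0 0 0 0 0 0.8"}}

```text
t: 22.52
tool_pos: [0.6247, 0.0675, 0.1904]
orientation: [-0.0, 0.708, 0.706, -0.0]
ft_force: [0.0, 1.0, 0.1]
grip_width: 0.0682
grip_force: 0.0
```

```bash
python3 - <<'E'
from h import *
m=camera_model("wrist");im=read_camera("wrist");s=observe();print(s["tool_pos"],np.array(m["T"])[:3,3])
u,v=project("wrist",[.6248,.1406,.1],m).astype(int);x0,y0=u-70,max(0,v-70);print(u,v,x0,y0)
print("base",fitc(im,lambda i:red(i),(x0,y0,x0+140,y0+140),.07,m))
i=im.astype(int);G=(i[...,1]>1.25*i[...,2])&(i[...,1]>25);k=np.zeros(G.shape,bool);k[y0:y0+140,x0:x0+140]=1
ys,xs=np.where(G&k);print("green bbox",xs.min(),xs.max(),ys.min(),ys.max())
# stem disc = distance-transform peak
d=cv2.distanceTransform((G&k).astype(np.uint8),cv2.DIST_L2,5);print("peak",d.max(),np.argwhere(d>d.max()-.6).mean(0)[::-1])
q=np.argwhere(d>d.max()-.6).mean(0)[::-1];print(onplane("wrist",q,.122,m))
E
```

```text
[0.62471753 0.06753096 0.19045496] [0.62529302 0.14563832 0.34920068]
318 135 248 65
base [((275, 92, 89, 87), array([0.6247, 0.1406, 0.033 ]))]
green bbox 295 339 114 155
peak 7.9907 [317.5 134.5]
[0.6240312  0.14193682 0.122     ]
```

The tree stands upright in the base: top (0.6240,0.1419) against base centre (0.6247,0.1406). Now the flask.

Call:
{"op": "arm_command", "data": {"series": "0.58 -0.73 0 0 0 0 0.8;0.58 -0.73 0 0 0 0 0.8;0.58 -0.73 0 0 0 0 0.8;0.58 -0.73 0 0 0 0 0.8;0 0 0 0 0 0 0.8;0 0 0 0 0 0 0.8"}}

```text
t: 23.32
tool_pos: [0.4794, 0.1836, 0.1909]
orientation: [0.0, 0.708, 0.706, 0.0]
ft_force: [-0.0, 0.7, 1.0]
grip_width: 0.0682
grip_force: 0.0
```

```bash
python3 - <<'E'
from h import *
m=camera_model("wrist");im=read_camera("wrist");s=observe();print(s["tool_pos"],np.array(m["T"])[:3,3])
u,v=project("wrist",[.478,.2585,.076],m).astype(int);print(u,v)
i=im.astype(int)
for th in(90,110,130,150):
    f=lambda i:(i.max(2)-i.min(2)<25)&(i.max(2)>th)
    print(th,fitc(im,f,(u-60,max(0,v-60),u+60,v+60),.076,m,amin=100))
print(im[v,u-45:u+46:3].max(1))
print(go([.478,.2585,.034]))
E
```

```text
[0.47972417 0.18322714 0.19069147] [0.47974148 0.26178969 0.34964378]
316 132
90 [((281, 95, 68, 69), array([0.4764, 0.2615, 0.025 ]))]
110 [((281, 95, 68, 69), array([0.4764, 0.2615, 0.025 ]))]
130 [((281, 95, 68, 69), array([0.4764, 0.2615, 0.025 ]))]
150 [((281, 95, 68, 69), array([0.4764, 0.2615, 0.025 ]))]
[205 204 203 177 142  58  58 102 106 107 106 106 104 104 105 104 105 108
 107 104 106 110 110  80  46 136 174 206 208 208 207]
[ 1.505 -0.04   3.134]
```

Call:
{"op": "arm_command", "data": {"series": "0.78 -0.03 0.4 0 0 0 0.8;0.78 -0.03 0.4 0 0 0 0.8;0 0 0.6 0 0 0 0.8;0 0 0.6 0 0 0 0.8;0 0 0.6 0 0 0 0.8;0 0 0.5 0 0 0 0.8;0 0 0 0 0 0 0.8;0 0 0 0 0 0 0.8"}}

```text
t: 24.38
tool_pos: [0.4774, 0.261, 0.0363]
orientation: [0.0, 0.709, 0.706, 0.0]
ft_force: [0.1, 0.0, 0.2]
grip_width: 0.0683
grip_force: 0.0
```

Call:
{"op": "arm_command", "data": {"series": "0 0 0 0 0 0 0.7;0 0 0 0 0 0 0.62;0 0 0 0 0 0 0.55;0 0 0 0 0 0 0.5;0 0 0 0 0 0 0.5;0 0 0 0 0 0 0.5"}}

```text
t: 25.12
tool_pos: [0.4767, 0.2613, 0.0369]
orientation: [0.0, 0.708, 0.706, 0.001]
ft_force: [-3.0, -1.1, 7.8]
grip_width: 0.0501
grip_force: 61.2
```

Call:
{"op": "arm_command", "data": {"series": "0 0 -0.2 0 0 0 0.5;0 0 -0.5 0 0 0 0.5;0 0 -0.8 0 0 0 0.5;0 0 -0.8 0 0 0 0.5;0 0 -0.7 0 0 0 0.5;0 0 0 0 0 0 0.5;0 0 0 0 0 0 0.5;0 0 0 0 0 0 0.5"}}

```text
t: 26.12
tool_pos: [0.4758, 0.2608, 0.1844]
orientation: [-0.0, 0.708, 0.706, -0.001]
ft_force: [-0.2, -0.0, -3.6]
grip_width: 0.0502
grip_force: 62.9
```

```bash
python3 - <<'E'
from h import *
m=camera_model("wrist");im=read_camera("wrist");s=observe();p=np.array(s["tool_pos"]);print(p,s["ft_force"],s["grip_width"],s["grip_force"])
zt=p[2]-.0369+.076
i=im.astype(int);u,v=project("wrist",[p[0],p[1],zt],m).astype(int);print(u,v)
cv2.imwrite("pics/w9.png",im[150:450,140:500])
print([(b,np.round(c-[p[0],p[1],0],4)) for b,c in fitc(im,lambda i:(i.max(2)-i.min(2)<25)&(i.max(2)>90),(u-100,v-110,u+100,v+90),zt,m)])
print(go([.6247,.1406,.18]))
E
```

```text
[0.47588835 0.26091372 0.18446102] [ 0.08901452  0.25498342 -1.10574747] 0.05009389669720971 62.91833287104964
318 343
[((385, 299, 29, 55), array([0.0239, 0.0052, 0.0133])), ((254, 233, 132, 159), array([0.0001, 0.0097, 0.0308]))]
[-2.397  2.984  0.085]
```

View pics/w9.png

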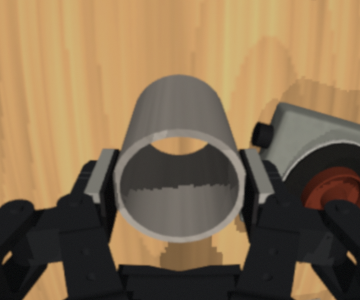

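The flask is held with its rim ellipse spanning columns 116–244 and rows 130–243 of the crop, lower front edge at row 75. I check its centre and verticality from those.

```bash
python3 - <<'E'
from h import *
m=camera_model("wrist");im=cv2.imread("pics/w9.png").astype(int);p=np.array(observe()["tool_pos"]);zt=p[2]-.0369+.076
P=np.array([onplane("wrist",q,zt,m) for q in [(256,340),(384,340),(319,393),(319.5,280),(275,380),(364,380)]]);print("rim",circ(P)-np.r_[p[:2],0])
# lower end silhouettes: columns of rim/bottom via grey mask
g=(im.max(2)-im.min(2)<30)&(im.max(2)>60)
for r in (70,72,74,76,80,85,90,100,110): 
    q=np.where(g[r,100:250])[0]+100; print(r+150,(q.min()+140,q.max()+140) if len(q) else None)
for c in ([0,0],[.0,.002]):
  a=np.linspace(0,2*np.pi,73)
  pr=np.array([project("wrist",[p[0]+c[0]+.026*np.cos(t),p[1]+c[1]+.026*np.sin(t),zt-.076],m) for t in a]);print("bottom exp: top row",pr[:,1].min(),"cols",pr[:,0].min(),pr[:,0].max())
E
```

```text
rim [0.00066308 0.00026481 0.02542003]
220 None
222 None
224 None
226 (np.int64(309), np.int64(327))
230 (np.int64(298), np.int64(339))
235 (np.int64(290), np.int64(347))
240 (np.int64(284), np.int64(352))
250 (np.int64(278), np.int64(359))
260 (np.int64(274), np.int64(363))
bottom exp: top row 225.14073558348613 cols 273.130660499691 364.4763125101138
bottom exp: top row 221.58514525264053 cols 272.9741130716095 364.61651953683014
```

The flask is vertical and centred on the TCP within 0.7 mm. I carry it over the base.

Call:
{"op": "arm_command", "data": {"series": "-0.6 0.74 0 0 0 0 0.5;-0.6 0.74 0 0 0 0 0.5;-0.6 0.74 0 0 0 0 0.5;-0.6 0.74 0 0 0 0 0.5;0 0 0 0 0 0 0.5;0 0 0 0 0 0 0.5;0 0 0 0 0 0 0.5;0 0 0 0 0 0 0.5"}}

```text
t: 27.18
tool_pos: [0.6235, 0.1414, 0.186]
orientation: [0.0, 0.708, 0.706, 0.0]
ft_force: [0.2, -0.3, -1.8]
grip_width: 0.05
grip_force: 63.3
```

```bash
python3 - <<'E'
from h import *
s=observe();print(s["tool_pos"],s["qvel"].max() if hasattr(s["qvel"],'max') else max(s["qvel"]),go([.6244,.1406,.1165]))
E
```

```text
[0.62349978 0.14139559 0.18597685] 0.005268450271918459 [-0.016  0.018  1.39 ]
```

Call:
{"op": "arm_command", "data": {"series": "-0.01 0.02 0 0 0 0 0.5;0 0 0.2 0 0 0 0.5;0 0 0.3 0 0 0 0.5;0 0 0.3 0 0 0 0.5;0 0 0.3 0 0 0 0.5;0 0 0.2 0 0 0 0.5;0 0 0 0 0 0 0.5;0 0 0 0 0 0 0.5"}}

```text
t: 28.18
tool_pos: [0.6254, 0.1401, 0.1211]
orientation: [0.0, 0.708, 0.706, 0.0]
ft_force: [0.1, 0.8, -1.0]
grip_width: 0.0501
grip_force: 63.3
```

```bash
python3 - <<'E'
from h import *
s=observe();print(s["tool_pos"],s["ft_force"],go([.6244,.1406,.0969]))
E
```

```text
[0.62535299 0.14012916 0.12111552] [ 0.05921632  0.79893704 -0.99537735] [ 0.009 -0.019  0.484]
```

Call:
{"op": "arm_command", "data": {"series": "0.01 -0.02 0.1 0 0 0 0.5;0 0 0.1 0 0 0 0.5;0 0 0.05 0 0 0 0.5;0 0 0.05 0 0 0 0.5;0 0 0.04 0 0 0 0.5;0 0 0 0 0 0 0.5"}}

```text
t: 28.92
tool_pos: [0.624, 0.1406, 0.1035]
orientation: [-0.0, 0.708, 0.706, -0.0]
ft_force: [0.6, 0.1, -3.3]
grip_width: 0.0498
grip_force: 63.3
```

Call:
{"op": "arm_command", "data": {"series": "0 0 0.04 0 0 0 0.5;0 0 0.04 0 0 0 0.5;0 0 0 0 0 0 0.5"}}

```text
t: 29.3
tool_pos: [0.624, 0.1406, 0.0995]
orientation: [-0.0, 0.708, 0.706, -0.0]
ft_force: [-0.1, 0.8, -2.8]
grip_width: 0.0498
grip_force: 63.3
```

Down 2.6 mm short of the floor with no resistance, so I continue in small steps.

Call:
{"op": "arm_command", "data": {"series": "0 0 0.02 0 0 0 0.5;0 0 0.02 0 0 0 0.5;0 0 0 0 0 0 0.5"}}

```text
t: 29.68
tool_pos: [0.624, 0.1406, 0.0976]
orientation: [-0.0, 0.708, 0.706, -0.0]
ft_force: [-0.3, -0.6, -3.0]
grip_width: 0.0498
grip_force: 63.3
```

Call:
{"op": "arm_command", "data": {"series": "0 0 0.02 0 0 0 0.5;0 0 0 0 0 0 0.5"}}

```text
t: 29.92
tool_pos: [0.6241, 0.1406, 0.0971]
orientation: [0.0, 0.708, 0.706, 0.0]
ft_force: [-1.3, -0.0, 2.5]
grip_width: 0.0501
grip_force: 63.6
```

Call:
{"op": "arm_command", "data": {"series": "0 0 0.01 0 0 0 0.5;0 0 0 0 0 0 0.6;0 0 0 0 0 0 0.75;0 0 0 0 0 0 0.85;0 0 0 0 0 0 0.85;0 0 -0.6 0 0 0 0.85;0 0 -0.9 0 0 0 0.85;-0.7 0 -0.6 0 0 0 0.85"}}

```text
t: 30.92
tool_pos: [0.6242, 0.1069, 0.203]
orientation: [0.0, 0.707, 0.707, 0.001]
ft_force: [0.2, -0.7, 0.4]
grip_width: 0.0726
grip_force: 0.0
```

Call:
{"op": "arm_command", "data": {"series": "-0.8 0 0 0 0 0 0.9;0 0 0 0 0 0 0.9;0 0 0 0 0 0 0.9;0 0 0 0 0 0 0.9"}}

```text
t: 31.42
tool_pos: [0.6237, 0.0665, 0.2009]
orientation: [-0.0, 0.708, 0.706, -0.0]
ft_force: [-0.8, -0.1, 0.2]
grip_width: 0.0774
grip_force: 0.0
```

```bash
python3 - <<'E'
from h import *
m=camera_model("wrist");im=read_camera("wrist");s=observe();print(s["tool_pos"],np.array(m["T"])[:3,3])
u,v=project("wrist",[.6244,.1406,.136],m).astype(int);B=(u-70,max(0,v-70),u+70,v+70);print(u,v)
print("base",fitc(im,red,B,.07,m))
for th in (90,120): print("flask",fitc(im,lambda i:(i.max(2)-i.min(2)<25)&(i.max(2)>th),(u-48,max(0,v-48),u+48,v+48),.136,m,amin=100))
cv2.imwrite("pics/w10.png",im)
print(im[v,u-70:u+71:4].tolist())
E
```

```text
[0.62371215 0.06655706 0.20088966] [0.62430406 0.14463765 0.35963471]
319 135
base [((292, 106, 56, 55), array([0.624 , 0.1411, 0.0213]))]
flask [((276, 92, 87, 86), array([0.6239, 0.1411, 0.0261]))]
flask [((276, 92, 87, 85), array([0.6239, 0.1411, 0.0257]))]
[[128, 139, 138], [128, 138, 137], [28, 30, 30], [25, 27, 29], [25, 27, 29], [27, 28, 29], [27, 29, 31], [149, 160, 168], [97, 103, 109], [54, 57, 60], [51, 55, 60], [20, 29, 62], [22, 29, 63], [20, 29, 62], [7, 15, 34], [13, 21, 52], [79, 99, 51], [85, 107, 51], [85, 107, 51], [84, 105, 52], [27, 34, 21], [36, 47, 24], [42, 54, 29], [32, 41, 43], [20, 28, 62], [40, 42, 47], [49, 53, 55], [78, 83, 88], [126, 136, 143], [24, 25, 26], [23, 24, 26], [27, 28, 30], [27, 29, 29], [27, 28, 29], [25, 26, 28], [101, 110, 110]]
```

The flask stands fully down: rim at (0.6239,0.1411) with 26.1 mm radius at the expected top height. Now the collar.

Call:
{"op": "arm_command", "data": {"series": "-0.8 -0.09 0 0 0 0 0.9;-0.8 -0.09 0 0 0 0 0.9;-0.8 -0.09 0 0 0 0 0.9;-0.8 -0.09 0 0 0 0 0.9;-0.8 -0.09 0 0 0 0 0.9;-0.8 -0.09 0 0 0 0 0.9;-0.8 -0.09 0 0 0 0 0.9;-0.8 -0.09 0 0 0 0 0.9"}}

```text
t: 32.48
tool_pos: [0.5869, -0.2548, 0.201]
orientation: [-0.0, 0.708, 0.706, 0.0]
ft_force: [0.2, -0.5, 0.2]
grip_width: 0.0769
grip_force: 0.0
```

Call:
{"op": "arm_command", "data": {"series": "-0.8 -0.1 0.2 0 0 0 0.9;-0.8 -0.1 0.2 0 0 0 0.9;-0.8 -0.1 0.2 0 0 0 0.9;-0.8 -0.1 0.2 0 0 0 0.9;-0.2 0 0 0 0 0 0.9;0 0 0 0 0 0 0.9;0 0 0 0 0 0 0.9"}}

```text
t: 33.35
tool_pos: [0.5668, -0.4229, 0.1617]
orientation: [0.0, 0.708, 0.706, 0.0]
ft_force: [0.1, 0.3, -0.4]
grip_width: 0.0765
grip_force: 0.0
```

```bash
python3 - <<'E'
from h import *
m=camera_model("wrist");im=read_camera("wrist");s=observe();print(s["tool_pos"],np.array(m["T"])[:3,3],s["joint_positions"])
u,v=project("wrist",[.5676,-.348,.034],m).astype(int);B=(u-70,max(0,v-70),u+70,v+70);print(u,v)
for th in (45,60): print("collar",fitc(im,lambda i:i.max(2)<th,B,.034,m))
cv2.imwrite("pics/w11.png",im)
E
```

```text
[ 0.56685884 -0.42286732  0.16185732] [ 0.56725484 -0.34469898  0.32046419] [-7.59489571e-01  5.50363618e-01  3.50117692e-01  1.36989440e+00
  1.70991497e-04  8.13041760e-01]
319 132
collar [((281, 100, 78, 78), array([ 0.5676, -0.3527,  0.0298]))]
collar [((281, 100, 78, 78), array([ 0.5676, -0.3528,  0.03  ]))]
```

Call:
{"op": "arm_command", "data": {"series": "0.71 0.01 0.4 0 0 0 0.9;0.71 0 0.4 0 0 0 0.9;0 0 0.6 0 0 0 0.9;0 0 0.6 0 0 0 0.9;0 0 0.6 0 0 0 0.9;0 0 0.4 0 0 0 0.9;0 0 0 0 0 0 0.9;0 0 0 0 0 0 0.9"}}

```text
t: 34.4
tool_pos: [0.5677, -0.353, 0.0125]
orientation: [0.001, 0.708, 0.706, 0.0]
ft_force: [-0.3, -0.0, -0.0]
grip_width: 0.0765
grip_force: 0.0
```

```bash
python3 - <<'E'
from h import *
m=camera_model("wrist");im=read_camera("wrist");s=observe();p=np.array(s["tool_pos"]);print(p,s["ft_force"],go([.5676,-.352,-.006]))
cv2.imwrite("pics/w12.png",im[180:480,120:520])
u,v=project("wrist",[.5676,-.352,.034],m).astype(int);print(u,v)
print("collar",fitc(im,lambda i:i.max(2)<50,(u-66,v-90,u+66,v+50),.034,m))
E
```

```text
[ 0.56769443 -0.35322216  0.01268994] [ 0.07231265 -0.76275164  1.1201046 ] [ 0.025 -0.003  0.374]
318 318
collar [((252, 228, 132, 140), array([ 0.5681, -0.3466,  0.0332]))]
```

Call:
{"op": "arm_command", "data": {"series": "0.02 0 0.12 0 0 0 0.9;0 0 0.12 0 0 0 0.9;0 0 0.1 0 0 0 0.9;0 0 0 0 0 0 0.9"}}

```text
t: 34.95
tool_pos: [0.5666, -0.352, -0.0065]
orientation: [-0.001, 0.708, 0.706, -0.0]
ft_force: [-0.3, -0.6, -0.1]
grip_width: 0.0769
grip_force: 0.0
```

Call:
{"op": "arm_command", "data": {"series": "0 0 0 0 0 0 0.8;0 0 0 0 0 0 0.72;0 0 0 0 0 0 0.68;0 0 0 0 0 0 0.66;0 0 0 0 0 0 0.66;0 0 0 0 0 0 0.66"}}

```text
t: 35.7
tool_pos: [0.5672, -0.3524, -0.005]
orientation: [0.001, 0.708, 0.706, -0.0]
ft_force: [-1.5, 1.6, 5.9]
grip_width: 0.0598
grip_force: 64.5
```

Call:
{"op": "arm_command", "data": {"series": "0 0 -0.2 0 0 0 0.66;0 0 -0.6 0 0 0 0.66;0 0 -0.8 0 0 0 0.66;0 0 -0.8 0 0 0 0.66;0 0 -0.8 0 0 0 0.66;0 0 -0.4 0 0 0 0.66;0 0 0 0 0 0 0.66;0 0 0 0 0 0 0.66"}}

```text
t: 36.7
tool_pos: [0.5666, -0.3519, 0.1732]
orientation: [-0.001, 0.708, 0.706, -0.0]
ft_force: [-0.5, 0.0, -0.3]
grip_width: 0.0602
grip_force: 64.8
```

```bash
python3 - <<'E'
from h import *
m=camera_model("wrist");im=read_camera("wrist");s=observe();p=np.array(s["tool_pos"]);print(p,s["ft_force"],s["grip_width"],s["grip_force"])
zt=p[2]+.005+.034
# collar through-hole (46 mm): light wood seen through; print column/row profiles
u,v=project("wrist",[p[0],p[1],zt],m).astype(int);print(u,v)
g=im.max(2);print("row",g[v,u-100:u+101:5]);print("col",g[v-110:v+90:5,u])
for z,rr in((zt,.031),(zt-.034,.034)):
    a=np.linspace(0,2*np.pi,73);pr=np.array([project("wrist",[p[0]+rr*np.cos(t),p[1]+rr*np.sin(t),z],m) for t in a]);print(pr.min(0),pr.max(0))
cv2.imwrite("pics/w13.png",im)
E
```

```text
[ 0.56650262 -0.35186216  0.17287665] [ 0.29315139  1.09415281 -0.56193906] 0.06042843727155001 64.75847074761987
317 342
row [129 127  27  14  11  15  21  11  12  26  28  22 164 221 221 221 221 221
 221 221 221 221 221 221 221 221 221 221 221 102  31  34  31  16  14  29
  15  14  15  31 129]
col [198  25  24  23  24  24  22  23  28 217 221 222 221 221 221 221 222 221
 221 221 221 221 221 221 221 142  19  26  25  21  22  22  22  27 151 160
 154 155  33  27]
[237.45560828 267.18326005] [398.50692865 402.44287342]
[245.56926534 231.95427786] [391.04071423 362.14763269]
```

The collar is centred in the grip within about 1 mm. I carry it to the flask.

Call:
{"op": "arm_command", "data": {"series": "0.8 0.09 0 0 0 0 0.66;0.8 0.09 0 0 0 0 0.66;0.8 0.09 0 0 0 0 0.66;0.8 0.09 0 0 0 0 0.66;0.8 0.09 0 0 0 0 0.66;0.8 0.09 0 0 0 0 0.66;0.8 0.09 0 0 0 0 0.66;0.8 0.09 0 0 0 0 0.66"}}

```text
t: 37.75
tool_pos: [0.6035, -0.0309, 0.1729]
orientation: [-0.001, 0.708, 0.706, -0.001]
ft_force: [-0.1, -0.5, -1.1]
grip_width: 0.0601
grip_force: 64.8
```

Call:
{"op": "arm_command", "data": {"series": "0.8 0.09 0 0 0 0 0.66;0.8 0.09 0 0 0 0 0.66;0.8 0.09 0 0 0 0 0.66;0.8 0.09 0 0 0 0 0.66;0.2 0.05 0 0 0 0 0.66;0 0 0 0 0 0 0.66;0 0 0 0 0 0 0.66;0 0 0 0 0 0 0.66"}}

```text
t: 38.75
tool_pos: [0.6251, 0.1365, 0.1742]
orientation: [-0.0, 0.709, 0.705, -0.0]
ft_force: [0.0, -0.1, -1.0]
grip_width: 0.06
grip_force: 64.8
```

```bash
python3 - <<'E'
from h import *
m=camera_model("wrist");s=observe();p=np.array(s["tool_pos"]);print(p,s["ft_force"],s["grip_force"],go([.6238,.1411,.117]))
E
```

```text
[0.62505484 0.13651121 0.17418095] [ 0.0035059 -0.1468943 -0.970654 ] 64.7564104758203 [ 0.092 -0.025  1.144]
```

Call:
{"op": "arm_command", "data": {"series": "0.09 -0.03 0 0 0 0 0.66;0 0 0.3 0 0 0 0.66;0 0 0.25 0 0 0 0.66;0 0 0 0 0 0 0.66;0 0 0 0 0 0 0.66"}}

```text
t: 39.38
tool_pos: [0.6236, 0.1422, 0.1467]
orientation: [-0.0, 0.708, 0.706, -0.0]
ft_force: [0.7, -0.5, -0.2]
grip_width: 0.0598
grip_force: 64.8
```

```bash
python3 - <<'E'
from h import *
m=camera_model("wrist");im=read_camera("wrist");s=observe();p=np.array(s["tool_pos"]);print(p,s["ft_force"],go([.6238,.1411,.117]))
u,v=project("wrist",[.6239,.1411,.136],m).astype(int);print("flask",u,v,"collar top",project("wrist",p+[0,0,.039],m))
cv2.imwrite("pics/w14.png",cv2.resize(im[v-110:v+120,u-120:u+120],None,fx=2.5,fy=2.5,interpolation=cv2.INTER_CUBIC))
E
```

```text
[0.62373931 0.14214023 0.14688823] [-0.08156429  0.47371571 -0.49715448] [-0.021  0.001  0.598]
flask 319 290 collar top [318.62843266 343.60863687]
```

View pics/w14.png

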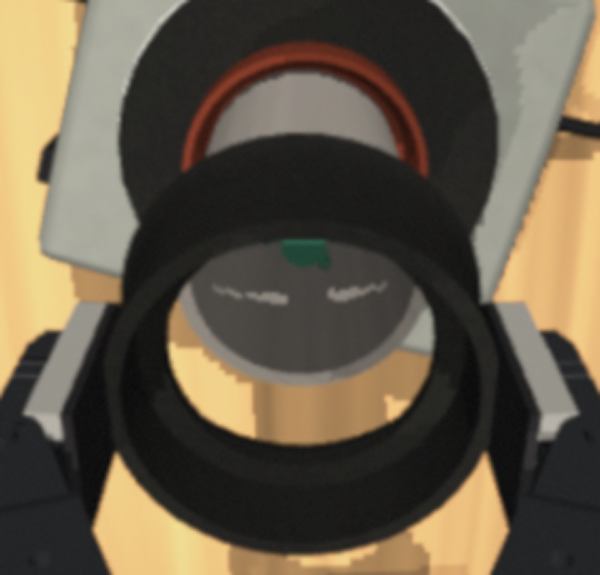

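The view shows the collar level with the flask centred under it (crop columns 301 and 302). I lower gently.

Call:
{"op": "arm_command", "data": {"series": "-0.02 0 0.1 0 0 0 0.66;0 0 0.1 0 0 0 0.66;0 0 0.06 0 0 0 0.66;0 0 0.06 0 0 0 0.66;0 0 0.06 0 0 0 0.66;0 0 0 0 0 0 0.66"}}

```text
t: 40.17
tool_pos: [0.6235, 0.1411, 0.1274]
orientation: [-0.0, 0.708, 0.706, -0.0]
ft_force: [0.5, 0.2, -0.5]
grip_width: 0.0597
grip_force: 64.8
```

Call:
{"op": "arm_command", "data": {"series": "0 0 0.04 0 0 0 0.66;0 0 0.04 0 0 0 0.66;0 0 0.04 0 0 0 0.66;0 0 0 0 0 0 0.66"}}

```text
t: 40.67
tool_pos: [0.6235, 0.1411, 0.1215]
orientation: [-0.0, 0.708, 0.706, -0.0]
ft_force: [-0.0, -0.6, -0.7]
grip_width: 0.0598
grip_force: 64.8
```

Call:
{"op": "arm_command", "data": {"series": "0 0 0.04 0 0 0 0.66;0 0 0.02 0 0 0 0.66;0 0 0 0 0 0 0.66"}}

```text
t: 41.05
tool_pos: [0.6235, 0.1411, 0.1186]
orientation: [-0.0, 0.708, 0.706, -0.0]
ft_force: [-0.9, -0.1, -0.6]
grip_width: 0.0603
grip_force: 64.8
```

Call:
{"op": "arm_command", "data": {"series": "0 0 0.02 0 0 0 0.66;0 0 0 0 0 0 0.66"}}

```text
t: 41.3
tool_pos: [0.6235, 0.1411, 0.1176]
orientation: [-0.0, 0.708, 0.706, -0.0]
ft_force: [0.1, 0.2, -1.5]
grip_width: 0.0601
grip_force: 64.8
```

Call:
{"op": "arm_command", "data": {"series": "0 0 0.02 0 0 0 0.66;0 0 0 0 0 0 0.66"}}

```text
t: 41.55
tool_pos: [0.6237, 0.1411, 0.117]
orientation: [0.0, 0.708, 0.706, 0.0]
ft_force: [-1.9, 0.2, 2.9]
grip_width: 0.0599
grip_force: 65.1
```

Call:
{"op": "arm_command", "data": {"series": "0 0 0.02 0 0 0 0.66;0 0 0 0 0 0 0.66"}}

```text
t: 41.8
tool_pos: [0.6237, 0.1412, 0.117]
orientation: [0.0, 0.708, 0.706, 0.001]
ft_force: [-2.7, -0.2, 10.1]
grip_width: 0.06
grip_force: 65.9
```

The ledge rests at the expected height. I release and back away.

Call:
{"op": "arm_command", "data": {"series": "0 0 0 0 0 0 0.75;0 0 0 0 0 0 0.85;0 0 0 0 0 0 0.95;0 0 0 0 0 0 0.95;0 0 -0.6 0 0 0 0.95;0 0 -0.9 0 0 0 0.95;-0.7 0 -0.5 0 0 0 1;-0.8 0 0 0 0 0 1"}}

```text
t: 42.8
tool_pos: [0.6242, 0.0659, 0.218]
orientation: [0.001, 0.708, 0.707, 0.001]
ft_force: [1.4, 0.2, 0.4]
grip_width: 0.0855
grip_force: 0.0
```

Call:
{"op": "arm_command", "data": {"series": "0 0 0 0 0 0 1;0 0 0 0 0 0 1;0 0 0 0 0 0 1;0 0 0 0 0 0 1"}}

```text
t: 43.3
tool_pos: [0.6232, 0.067, 0.2155]
orientation: [-0.0, 0.708, 0.706, -0.0]
ft_force: [0.0, -0.7, 0.1]
grip_width: 0.0853
grip_force: 0.0
```

```bash
python3 - <<'E'
from h import *
m=camera_model("wrist");im=read_camera("wrist");s=observe();p=np.array(s["tool_pos"]);print(p)
ms=camera_model("scene");sc=read_camera("scene")
u,v=project("wrist",[.6238,.1411,.156],m).astype(int);print(u,v)
# through-hole (46mm, z=.140) = non-black inside collar
i=im.astype(int);g=i.max(2)
print("row",g[v,u-70:u+71:4]);print("col",g[max(0,v-70):v+70:4,u])
# scene: vertical profile along the axis, with expected rows of collar top/bottom, flask bottom
for z in (.156,.122,.07,.055): print(z,project("scene",[.6238+.015,.1411+.027,z],ms).round(1))
a,b=project("scene",[.6238,.1411,.122],ms).astype(int)
for dx in(-8,0,8):
  a2=int(project("scene",[.6238,.1411,.1],ms)[0])+dx
  print(dx,[(r,sc[r,a2].tolist()) for r in range(b-26,b+50,3)])
for dz in range(b-20,b+44,4):
  d=np.where(sc[dz,a-40:a+40].max(1)<55)[0]; print(dz,(d.min()+a-40,d.max()+a-40,len(d)) if len(d) else None,end=' ')
E
```

```text
[0.62325699 0.06686274 0.21550545]
319 135
row [137 138 132  29  30  29  10  15  13  59  58  60  62  62  36  57  42  58
  59  68  35  49  50  48  62  45  56  14  17   9  26  28  29  30  78 115]
col [119  88  31  29  29  29  14  19  19  55  49  63  62  54  50  33  69  59
  58  40  55  37  61  62  56  70 117  27  26  21  28  17  27  88  77]
0.156 [329.4 258.9]
0.122 [329.4 271.6]
0.07 [329.5 289.8]
0.055 [329.5 294.9]
-8 [(235, [101, 139, 173]), (238, [102, 139, 174]), (241, [56, 76, 94]), (244, [16, 17, 17]), (247, [17, 18, 19]), (250, [31, 33, 35]), (253, [97, 103, 108]), (256, [85, 90, 94]), (259, [9, 11, 10]), (262, [11, 13, 12]), (265, [13, 14, 14]), (268, [11, 12, 12]), (271, [30, 32, 33]), (274, [67, 72, 75]), (277, [70, 75, 77]), (280, [69, 73, 77]), (283, [69, 74, 77]), (286, [70, 75, 78]), (289, [48, 53, 71]), (292, [20, 26, 55]), (295, [19, 23, 38]), (298, [19, 21, 21]), (301, [15, 17, 17]), (304, [33, 35, 36]), (307, [105, 110, 112]), (310, [87, 92, 93])]
0 [(235, [100, 135, 169]), (238, [96, 131, 163]), (241, [14, 15, 16]), (244, [17, 18, 17]), (247, [15, 16, 16]), (250, [
[... 948 characters left out ...]
0, 21, 22]), (304, [24, 27, 27]), (307, [114, 121, 123]), (310, [89, 95, 95])]
241 (np.int64(323), np.int64(334), 12) 245 (np.int64(316), np.int64(341), 26) 249 (np.int64(314), np.int64(342), 20) 253 (np.int64(314), np.int64(342), 9) 257 (np.int64(314), np.int64(342), 14) 261 (np.int64(313), np.int64(344), 32) 265 (np.int64(314), np.int64(343), 30) 269 (np.int64(317), np.int64(340), 24) 273 (np.int64(312), np.int64(344), 8) 277 (np.int64(306), np.int64(349), 17) 281 (np.int64(304), np.int64(351), 21) 285 (np.int64(303), np.int64(352), 21) 289 (np.int64(290), np.int64(352), 27) 293 (np.int64(291), np.int64(351), 31) 297 (np.int64(292), np.int64(349), 45) 301 (np.int64(294), np.int64(344), 34)
```

The scene profile shows the collar level and seated: its lower edge is at row 272, as expected, and symmetric on both sides. The flask is in the base rim and the arm is clear.

```bash
python3 -c "from rig import *;print(job_done())"
```

```text
the job is handed in; nothing more can be done
None
```

The base, tree, narrow flask and collar are stacked on the vibrator pad in the order asked, each lowered gently to contact, and the job was handed in with the arm clear at about 43 s; the pass/fail verdict was not shown.

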